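# Lock the wire reel on its spindle with the spring clip

### The job

Lock the reel of copper wire on its spindle: take the hairpin spring clip by its orange grip and push it level and sideways onto the spindle's thin neck, between the reel and the dark knob on top, until both legs snap shut behind the neck. Let go of the clip and leave the steel block and the marker where they lie.

Things in the scene. Friction and masses are not known exactly. Their poses are not given: they have to be found in the camera images.
- spindle: Upright spindle fixed to the table, round about its axis, so the clip can go on from any side. Origin under its centre at table height. Green base 92 mm across; on it a white reel of copper wire, 76 mm across, flat top 50 mm above the table, which can turn; a steel shoulder 26 mm across up to 52 mm; the thin neck; a dark knob 30 mm across from 68 to 78.5 mm.
- neck (a point): Middle of the spindle's bare thin steel neck, on its axis, 60 mm above the table. The neck is 16 mm across and runs from 52 to 68 mm above the table, between the shoulder and the knob.
- clip_grip (a point): Centre (half-way up, 8 mm above the underside) of the orange ribbed grip of the loose spring clip, which lies flat on the table. The grip is 42 mm long (x), 20 mm wide (y), 16 mm high (z). x points along the clip from the grip to the open mouth, z up. The clip is 110 mm long and weighs about 65 g.
- clip_seat (a point): Centre of the clip's seat, where the neck's axis belongs: 49 mm ahead of clip_grip along x, 3 mm above the underside; axes as clip_grip. The wire legs pass it on both sides, inner gap 17 mm. An orange tongue 10.5 mm behind it stops the neck. Once snapped on, the clip has about 2.5 mm of play either way and rests on the shoulder.
- leg_left (a joint): Sprung wire leg on the clip's +y side; 0 shut, positive (rad) spread outwards, springs back. Both legs: 6 mm steel wire, 0 to 6 mm above the underside; inner gap 9 mm at the bulges, 13 mm ahead of the seat centre, flaring to a mouth 32 mm wide at 40 mm ahead. The neck spreads each leg about 0.1 rad as it passes; it takes a push of about 8 to 15 N.
- leg_right (a joint): The same for the leg on the clip's -y side.
- steel_block: Grey steel bench block, 66 x 66 x 19 mm, lying loose behind the work. Origin under its centre.
- marker: White and black marker pen, 135 mm long, lying loose behind the work. Origin under its centre.
- task_lamp: Cream desk lamp that always stands at the back left of the table; an obstacle only. Origin under its round base (about 130 mm across). Its thin arms rise about 0.5 m, and the shade hangs some 0.1 m to the right (-y) of the base, 0.35 to 0.55 m above the table: keep the arm's wrist and elbow clear of it by coming in close to the robot.
There are look-alikes about, which are no part of the job. Leave any turquoise look-alike of the part that bears clip_grip alone. What is shaped like the spindle but purple is not meant.

How it is judged:
By the outcome, as a careful person would: the job done as asked, in the order asked, and still so for the second after the job is handed in, with the robot touching nothing.
It also fails if it takes over 42 s, if anything falls off the work surface, if the arm or the gripper's body presses on something with over 40 N, if the wrist force passes 120 N, or if a joint passes its speed limit or range.

### The arm

A 6-joint arm with a two-finger parallel gripper is mounted at the origin on a cart in front of the work surface, level with it; the furniture and walls round the work are solid. World frame = base frame: x ahead of the robot, y to its left, z up, the work surface at z = 0. Lengths are in m, angles in rad, forces in N, time in s.
With the tool pointing down it reaches from about 0.425 to 0.95 m from the base axis. Payload 3.5 kg.
Tool frame: the origin (TCP) lies at the very end of the fingers, on their centre line; the grasp point (between the pads) lies behind it (ctrl.grasp_offset is the z of the grasp point in the tool frame, in m); z points along the fingers, x is the direction in which the jaws open and shut, and the axes are right-handed (so a half turn about z gives the same grasp; the last joint's range is limited). The gripper opens to 85 mm and grips with 20 to 120 N. Pads are 22 mm wide; open, the fingers measure 114 mm over their backs; the gripper's body (76 mm by 85 mm) begins 54 mm behind the grasp point. The pads swing forward as they close: fully open they stand 13 mm farther back than shut.
Start: joints at [0.966, 0.286, 1.577, -0, 1.279, -0.15], TCP at [0.296, 0.606, 0.231] pointing down, gripper open.
Joint ranges: [-2.77, 2.77], [-0.9, 2.22], [0.21, 2.48], [-1.53, 4.67], [0.24, 2.81], [-2.84, 2.84]. Speed limits (rad/s): [2.79, 2.79, 3.14, 3.14, 3.14, 3.14].

### API

Orientations are given as a unit quaternion [x, y, z, w].
In Python, from plant import ctrl gives the robot as it stands.
- The arm moves only by the shell command python3 -m jog 'ROWS' [FORCE]. ROWS is JSON, a list of rows, each an object with "grip": the closure, from 0 (fully open) to 1 (shut); "xyz": the shift along the tool's x, y, z in m, a list of three; "dr": the turn, a rotation vector about the tool's x, y, z in rad, a list of three. A call has 1 to 12 rows; each row is the pose to reach, as a shift and turn from the pose commanded when the call began, along the tool's axes at that moment; what a row does not reach only later rows make up. A row lasts 1/12 s, in which the tool goes at most 41.7 mm and 7.16 degrees, less where a joint would pass 70% of its speed; a pose out of reach is approached as far as the arm can. A call with a gripper value outside its range is refused whole. The fingers move at their own pace and stop on an object; FORCE is the grip in N (left out, the last holds). Time passes only in rows, so rows that repeat a pose let the fingers close. It gives the time, the measured TCP pose, the force and the opening at its end, in the units of the state.
- ctrl.get_state(): the state, without advancing time (a new reading comes with each control period).
- ctrl.read_camera(name): name is "scene" or "top" or "wrist"; returns the picture (480x640x3 uint8, red, green, blue); there is no depth.
- ctrl.get_calibration(name): a dict with "mtx" (3x3 intrinsics, pixels), "R" (3x3) and "t" (3): a world point X has camera coordinates R X + t; the wrist camera has in their place "hand_eye" (4x4, takes a point from camera to tool coordinates, whose origin is the TCP and whose axes are the tool frame's). Camera axes: x right, y down, z forward; pixel columns grow to the right and rows downward; lengths in m; the calibration is good to about 2 mm. A picture is of the moment at which its call begins: read the wrist's pose just before it. get_calibration takes no time and is no camera call.
- ctrl.sign_off(): hands the job in, once; it reports no verdict.
The state is a dict: "time": time; "qpos": joint angles; "dq": joint speeds; "joint_efforts": joint torques, N m; "eef_pos": TCP position; "tcp_rot": TCP orientation; "contact_force": force on the tool from outside, world axes, zero at the start; "wrist_torque": the same for the moment, N m; "opening": opening from 0.0 (shut) to 1.0 (fully open).
Only numpy, scipy, OpenCV 4.12 (cv2) and the standard library are available. Lean on these libraries where they do the work, as an engineer would, in place of code of your own. Each camera call takes 0.05 s, during which the arm holds its last target.

## Working session

There is one attempt and no reset: what is moved stays moved. The work goes in short steps, Python scripts to look and compute and a shell command to move; the robot and the scene stay as the last step left them, time stands still between calls to the robot, and variables do not carry over. Pictures are saved under pics/ and viewed, and the job is handed in when it is done.

```bash
ls; mkdir -p pics; python3 - <<'E'
from plant import ctrl
import cv2
s=ctrl.get_state();print(s, ctrl.grasp_offset)
for n in("scene","top"):
    cv2.imwrite(f"pics/{n}0.png",ctrl.read_camera(n)[:,:,::-1]);c=ctrl.get_calibration(n);print(n,c)
print(ctrl.get_calibration("wrist"))
E
```

```text
pics
{'time': 0.0, 'qpos': array([ 9.66016671e-01,  2.87191610e-01,  1.57818948e+00, -7.16875867e-06,
        1.27861625e+00, -1.50008206e-01]), 'dq': array([ 9.75744499e-04,  1.28688973e-03, -2.45050183e-03, -9.90628061e-04,
       -2.22809661e-03, -1.37421414e-05]), 'joint_efforts': array([-3.11603198e-04, -4.05990529e+01, -2.92619294e+01, -1.41745472e-04,
        5.91144111e-03,  7.72647098e-06]), 'eef_pos': array([0.29609498, 0.60584901, 0.22992314]), 'tcp_rot': array([ 8.48308040e-01,  5.29501675e-01, -1.10228423e-03,  4.80211977e-04]), 'contact_force': array([-0.38659266,  0.0387827 ,  0.15557928]), 'wrist_torque': array([-0.01121283, -0.02299056,  0.01199985]), 'opening': 1.0024303357738085} -0.0187
scene {'mtx': array([[567.92233916,   0.        , 321.86524111],
       [  0.        , 567.92233916, 227.24299614],
       [  0.        ,   0.        ,   1.        ]]), 'R': array([[ 0.73340127, -0.67978154, -0.00443116],
       [-0.28691765, -0.30362663, -0.90856433],
       [ 0.61627984,  0.66761361, -0.41772148]]), 't': array([-0.40608902,  0.2147839 ,  0.9757752 ])}
top {'mtx':
[... 212 characters left out ...]
75e-04],
       [-9.81846447e-01, -1.51151586e-02, -1.89074287e-01],
       [ 1.89043199e-01,  3.47269640e-03, -9.81962631e-01]]), 't': array([-0.01915147,  0.56412481,  0.96807714])}
{'mtx': array([[372.29376323,   0.        , 317.11264038],
       [  0.        , 372.29376323, 227.02646048],
       [  0.        ,   0.        ,   1.        ]]), 'hand_eye': array([[ 9.99999663e-01,  4.06509029e-04,  7.13381171e-04,
         1.07219778e-04],
       [-5.98783516e-04,  9.55540282e-01,  2.94859985e-01,
        -7.41916184e-02],
       [-5.61801199e-04, -2.94860313e-01,  9.55540203e-01,
        -1.40792798e-01],
       [ 0.00000000e+00,  0.00000000e+00,  0.00000000e+00,
         1.00000000e+00]])}
```

View pics/scene0.png

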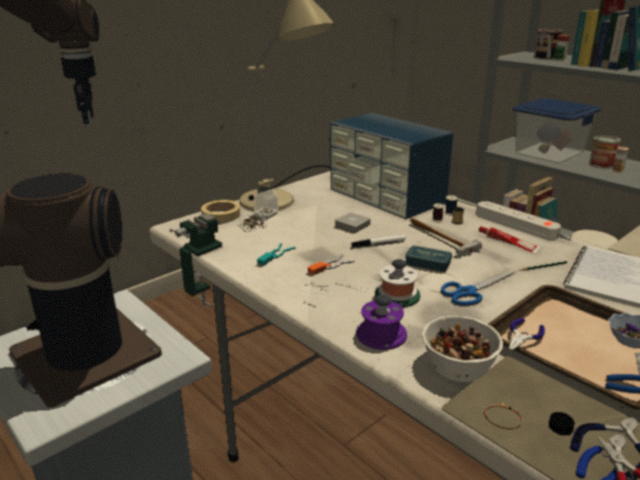

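View pics/top0.png

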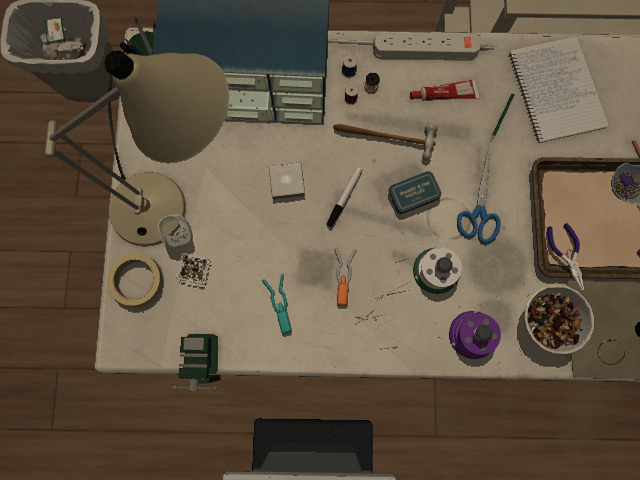

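The scene picture shows the orange clip at (320,267) and the green-based spindle at (398,285). In the top picture the clip's grip is at (343,291) with its mouth up, at about +x. The spindle knob is at (444,266). The turquoise and purple look-alikes are at (284,320) and (475,335).

```bash
cat > h.py <<'E'
from plant import ctrl
import numpy as np, cv2
from scipy.spatial.transform import Rotation as Ro
def cam(n,s=None):
    c=ctrl.get_calibration(n);K=c["mtx"]
    if n=="wrist":
        T=np.eye(4);T[:3,:3]=Ro.from_quat(s["tcp_rot"]).as_matrix();T[:3,3]=s["eef_pos"]
        W=np.linalg.inv(T@c["hand_eye"]);return K,W[:3,:3],W[:3,3]
    return K,np.array(c["R"]),np.array(c["t"])
def ray(C,uv,z):
    K,R,t=C;d=R.T@np.linalg.solve(K,[uv[0],uv[1],1.]);o=-R.T@t
    return o+d*(z-o[2])/d[2]
def proj(C,X):
    K,R,t=C;p=K@(R@np.array(X)+t);return p[:2]/p[2]
def tri(Cs,uvs):
    A=np.zeros((3,3));b=np.zeros(3)
    for (K,R,t),uv in zip(Cs,uvs):
        d=R.T@np.linalg.solve(K,[uv[0],uv[1],1.]);d/=np.linalg.norm(d);P=np.eye(3)-np.outer(d,d);A+=P;b+=P@(-R.T@t)
    return np.linalg.solve(A,b)
E
python3 - <<'E'
from h import *
im={n:cv2.imread(f"pics/{n}0.png") for n in("top","scene")}
for n in im:
    h=cv2.cvtColor(im[n],cv2.COLOR_BGR2HSV);C=cam(n)
    m=cv2.inRange(h,(3,180,120),(16,255,255))
    k,l,st,ce=cv2.connectedComponentsWithStats(m)
    for i in range(1,k):
        if st[i,4]>25: 
            print(n,"orange",st[i],ce[i],ray(C,ce[i],.012)); 
            ys,xs=np.where(l==i);print(cv2.minAreaRect(np.c_[xs,ys].astype(np.float32)))
    x0,y0=(400,235) if n=="top" else (350,240)
    cv2.imwrite(f"pics/{n}_z.png",cv2.resize(im[n][y0:y0+75,x0:x0+90] ,None,fx=8,fy=8,interpolation=cv2.INTER_CUBIC))
x0,y0=300,235
cv2.imwrite("pics/clip_z.png",cv2.resize(im["top"][y0:y0+75,x0:x0+90] ,None,fx=8,fy=8,interpolation=cv2.INTER_CUBIC))
E
```

```text
top orange [465  37   6  10  35] [467.02857143  41.82857143] [ 1.02289003 -0.31843778  0.012     ]
((467.5, 41.5), (9.0, 5.0), 90.0)
top orange [338 275  10  29 202] [342.47029703 291.92574257] [ 0.48725977 -0.05825822  0.012     ]
((342.5, 289.0), (28.0, 9.0), 90.0)
scene orange [309 263  21   8  78] [317.17948718 266.        ] [ 0.4832822 -0.0611556  0.012    ]
((318.8000183105469, 265.4000244140625), (5.059643268585205, 20.238576889038086), 71.56504821777344)
```

View pics/top_z.png

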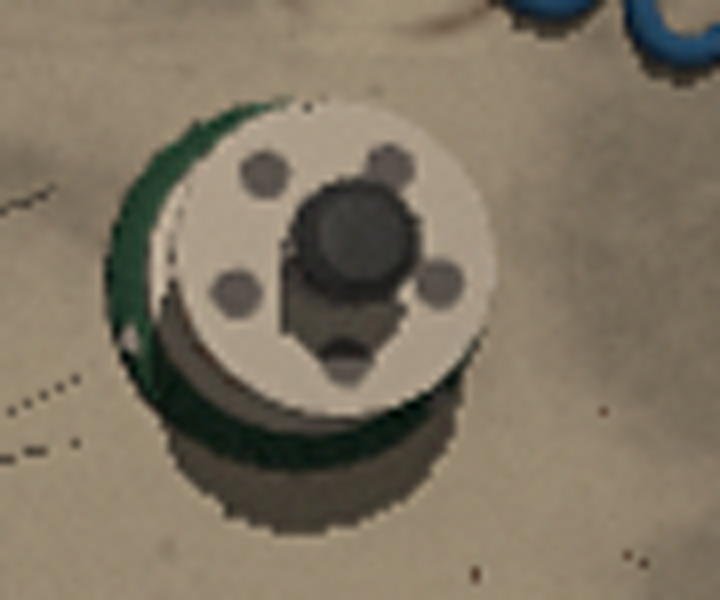

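View pics/scene_z.png

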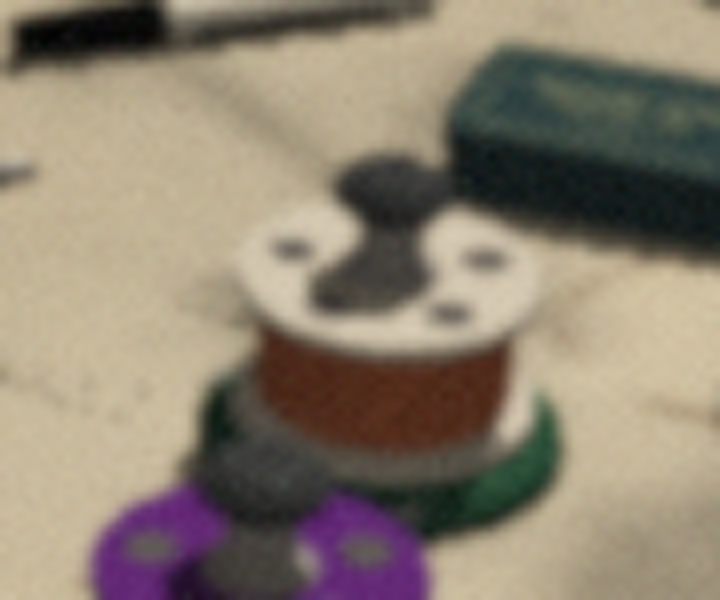

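View pics/clip_z.png

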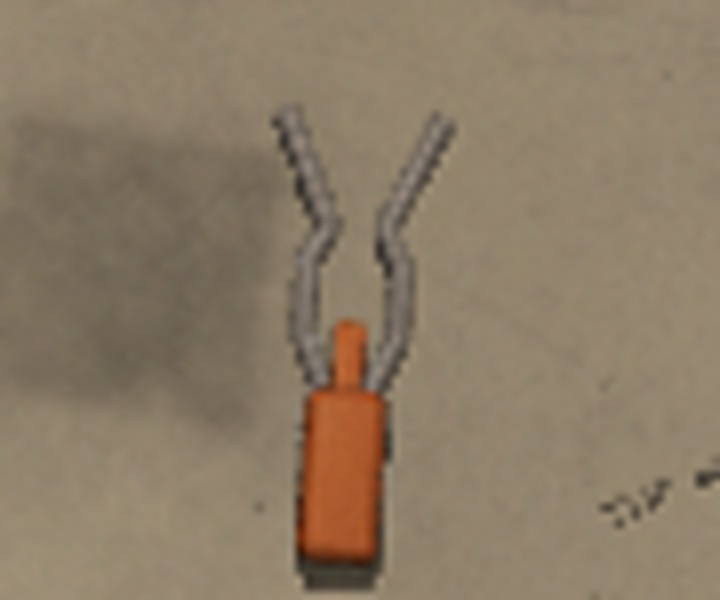

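```bash
python3 - <<'E'
from h import *
C=cam("top");S=cam("scene")
g=lambda z,x0,y0,h:ray(C,(x0+(z[0]+.5)/8-.5,y0+(z[1]+.5)/8-.5),h)
cor=[g(p,300,235,.016) for p in[(306,390),(387,393),(300,556),(380,560)]]
for c in cor:print(c)
gc=np.mean(cor,0);print("grip",gc)
tip=(g((287,108),300,235,.003)+g((448,118),300,235,.003))/2
bul=(g((338,228),300,235,.003)+g((380,228),300,235,.003))/2
tong=g((350,322),300,235,.01);print("tip",tip,"bul",bul,"tong",tong)
for n,p in(("tip",tip),("bul",bul)):
    d=p-gc;print(n,np.hypot(*d[:2]),np.degrees(np.arctan2(d[1],d[0])))
print("knobtop",g((359,234),400,235,.0785),"reel",g((335,259),400,235,.05))
kt=(350+394/8,240+182/8);print("scene knob",ray(S,kt,.0785),"scene flange",ray(S,(350+390/8,240+277/8),.05))
print("purple knob top", ray(C,(484,330),.0785))
s=ctrl.get_state();R=Ro.from_quat(s["tcp_rot"]).as_matrix();print(R.round(3))
print(s["time"])
E
```

```text
[ 0.50337004 -0.04897004  0.016     ]
[ 0.50294304 -0.06853866  0.016     ]
[ 0.46330292 -0.0478801   0.016     ]
[ 0.46264152 -0.067069    0.016     ]
grip [ 0.48306438 -0.05811445  0.016     ]
tip [ 0.57424215 -0.06402652  0.003     ] bul [ 0.54536289 -0.06211147  0.003     ] tong [ 0.52096544 -0.05974752  0.01      ]
tip 0.0913692447908525 -3.7099250617180313
bul 0.06242660213746772 -3.671010237639471
knobtop [ 0.5343168  -0.24154046  0.0785    ] reel [ 0.53302651 -0.24235809  0.05      ]
scene knob [ 0.52591659 -0.25090192  0.0785    ] scene flange [ 0.52926809 -0.24874517  0.05      ]
purple knob top [ 0.4155439  -0.30881221  0.0785    ]
[[ 0.439  0.898 -0.001]
 [ 0.898 -0.439 -0.002]
 [-0.002 -0.    -1.   ]]
0.1
```

```bash
python3 -m jog '[{"grip":0,"xyz":[-0.257,0.229,0.02],"dr":[0,0,-0.2]},{"grip":0,"xyz":[-0.257,0.229,0.02],"dr":[0,0,-0.2]},{"grip":0,"xyz":[-0.257,0.229,0.02],"dr":[0,0,-0.2]},{"grip":0,"xyz":[-0.257,0.229,0.02],"dr":[0,0,-0.2]},{"grip":0,"xyz":[-0.257,0.229,0.02],"dr":[0,0,-0.2]},{"grip":0,"xyz":[-0.257,0.229,0.02],"dr":[0,0,-0.2]},{"grip":0,"xyz":[-0.514,0.459,0.07],"dr":[0,0,-0.394]},{"grip":0,"xyz":[-0.514,0.459,0.07],"dr":[0,0,-0.394]},{"grip":0,"xyz":[-0.514,0.459,0.07],"dr":[0,0,-0.394]},{"grip":0,"xyz":[-0.514,0.459,0.07],"dr":[0,0,-0.394]},{"grip":0,"xyz":[-0.514,0.459,0.07],"dr":[0,0,-0.394]},{"grip":0,"xyz":[-0.514,0.459,0.07],"dr":[0,0,-0.394]}]' 30
python3 - <<'E'
from h import *
s=ctrl.get_state();R=Ro.from_quat(s["tcp_rot"]).as_matrix();print(R.round(3),s["qpos"])
print("to target, tool", R.T@(np.array([.483,-.058,.16])-s["eef_pos"]))
E
```

```text
time: 1.1
eef_pos: [0.4297, 0.1296, 0.1856]
tcp_rot: [0.728, 0.685, 0.0, -0.0]
contact_force: [0.6, 0.5, -0.4]
opening: 1.002
[[ 0.06   0.998  0.   ]
 [ 0.998 -0.06   0.   ]
 [ 0.    -0.    -1.   ]] [ 6.62524766e-02 -1.87434954e-01  2.15573315e+00  4.74797355e-05
  1.17329118e+00 -1.44409178e+00]
to target, tool [-0.1840803   0.0645422   0.02561497]
```

```bash
python3 -m jog '[{"grip":0.2,"xyz":[-0.187,0.06,0.02],"dr":[0,0,0]},{"grip":0.2,"xyz":[-0.187,0.06,0.02],"dr":[0,0,0]},{"grip":0.2,"xyz":[-0.187,0.06,0.02],"dr":[0,0,0]},{"grip":0.2,"xyz":[-0.187,0.06,0.02],"dr":[0,0,0]},{"grip":0.2,"xyz":[-0.187,0.06,0.02],"dr":[0,0,0]},{"grip":0.2,"xyz":[-0.187,0.06,0.02],"dr":[0,0,0]},{"grip":0.2,"xyz":[-0.187,0.06,0.02],"dr":[0,0,0]},{"grip":0.2,"xyz":[-0.187,0.06,0.02],"dr":[0,0,0]},{"grip":0.2,"xyz":[-0.187,0.06,0.02],"dr":[0,0,0]}]' 30
python3 - <<'E'
from h import *
s=ctrl.get_state();R=Ro.from_quat(s["tcp_rot"]).as_matrix();print(R.round(3),s["eef_pos"],s["dq"].round(3))
np.savez("pics/w1.npz",p=s["eef_pos"],q=s["tcp_rot"])
im=ctrl.read_camera("wrist")[:,:,::-1];cv2.imwrite("pics/w1.png",im)
E
```

```text
time: 1.85
eef_pos: [0.4781, -0.0577, 0.1659]
tcp_rot: [0.728, 0.686, -0.0, -0.0]
contact_force: [0.5, 0.2, 0.4]
opening: 0.8
[[ 0.059  0.998 -0.001]
 [ 0.998 -0.059  0.   ]
 [ 0.    -0.001 -1.   ]] [ 0.47808471 -0.05767223  0.16585863] [ 0.011 -0.006 -0.     0.     0.001 -0.001]
```

View pics/w1.png

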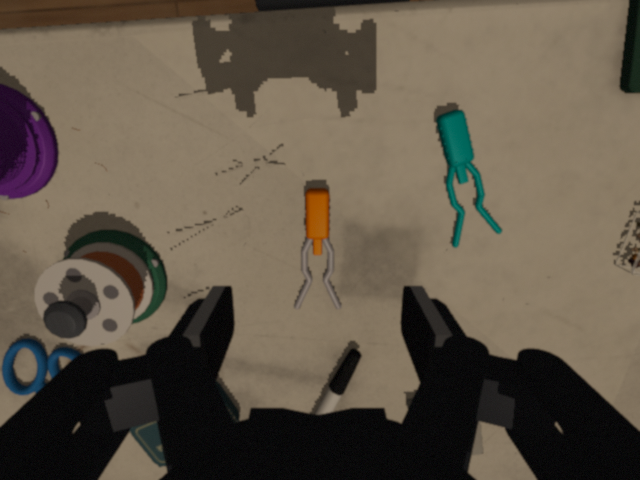

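The wrist picture shows the orange grip at about (317,215) with its mouth down (ahead), between the open fingers. The spindle knob is at (65,320). Next I measure both in this view.

```bash
python3 - <<'E'
from h import *
z=np.load("pics/w1.npz");s=dict(eef_pos=z["p"],tcp_rot=z["q"]);C=cam("wrist",s)
im=cv2.imread("pics/w1.png");h=cv2.cvtColor(im,cv2.COLOR_BGR2HSV)
m=cv2.inRange(h,(3,150,120),(20,255,255));m[:,:250]=0;m[:,400:]=0
cnt=max(cv2.findContours(m,0,2)[0],key=cv2.contourArea);print(cv2.boundingRect(cnt))
cv2.imwrite("pics/w1a.png",cv2.resize(im[180:320,270:370],None,fx=5,fy=4.2857,interpolation=2) if 0 else cv2.resize(im[180:300,270:370],None,fx=5,fy=5,interpolation=2))
cv2.imwrite("pics/w1b.png",cv2.resize(im[225:345,20:170],None,fx=5,fy=5,interpolation=2))
E
```

```text
(307, 193, 22, 62)
```

View pics/w1a.png

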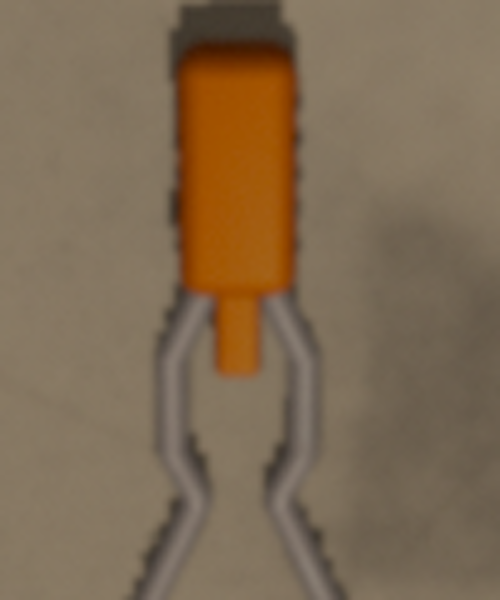

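View pics/w1b.png

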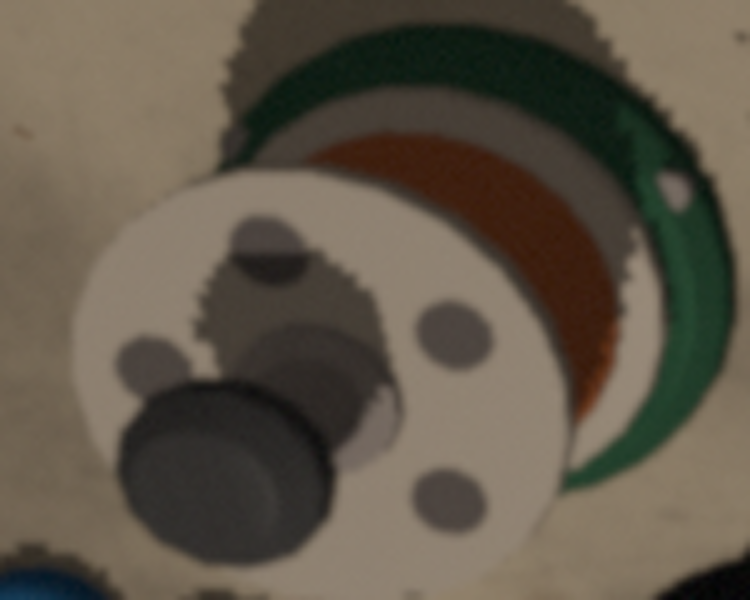

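```bash
python3 - <<'E'
from h import *
z=np.load("pics/w1.npz");s=dict(eef_pos=z["p"],tcp_rot=z["q"]);C=cam("wrist",s);T=cam("top");S=cam("scene")
f=lambda x,y,x0,y0:(x0+(x+.5)/5-.5,y0+(y+.5)/5-.5)
A=ray(C,f(238,293,270,180),.016);B=ray(C,f(238,47,270,180),.014);print(A,B,(A+B)/2, np.hypot(*(A-B)[:2]))
print("tongue",ray(C,f(238,376,270,180),.01),"bulge mid",ray(C,f(238,497,270,180),.003))
print("knob",ray(C,f(210,490,20,225),.0785),"flange",ray(C,f(322,392,20,225),.05),"shoulder",ray(C,f(318,405,20,225),.052))
k=(400+359/8,235+234/8)
print("tri knob",tri([C,T],[f(210,490,20,225),k]))
E
```

```text
[ 0.50311357 -0.05913298  0.016     ] [ 0.46242186 -0.05673618  0.014     ] [ 0.48276772 -0.05793458  0.015     ] 0.04076224014511644
tongue [ 0.52009726 -0.06012524  0.01      ] bulge mid [ 0.54591417 -0.06163609  0.003     ]
knob [ 0.5332253  -0.23917572  0.0785    ] flange [ 0.53348192 -0.24069327  0.05      ] shoulder [ 0.5346304  -0.24038584  0.052     ]
tri knob [ 0.53480286 -0.242792    0.0745883 ]
```

```bash
python3 -m jog '[{"grip":0.4,"xyz":[0,0.005,0.03],"dr":[0,0,0]},{"grip":0.4,"xyz":[0,0.005,0.07],"dr":[0,0,0]},{"grip":0.4,"xyz":[0,0.005,0.11],"dr":[0,0,0]},{"grip":0.4,"xyz":[0,0.005,0.14],"dr":[0,0,0]},{"grip":0.4,"xyz":[0,0.005,0.155],"dr":[0,0,0]},{"grip":0.4,"xyz":[0,0.005,0.163],"dr":[0,0,0]},{"grip":0.4,"xyz":[0,0.005,0.163],"dr":[0,0,0]},{"grip":0.4,"xyz":[0,0.005,0.163],"dr":[0,0,0]}]' 30
python3 - <<'E'
from h import *
s=ctrl.get_state();print(s["eef_pos"],s["opening"],s["contact_force"])
cv2.imwrite("pics/w2.png",ctrl.read_camera("wrist")[:,:,::-1])
E
```

```text
time: 2.57
eef_pos: [0.4841, -0.0586, 0.0038]
tcp_rot: [0.728, 0.686, 0.0, 0.0]
contact_force: [1.2, 0.2, 0.2]
opening: 0.599
[ 0.48414561 -0.05860456  0.00380433] 0.5990713752749772 [1.17215164 0.16490078 0.22538664]
```

View pics/w2.png

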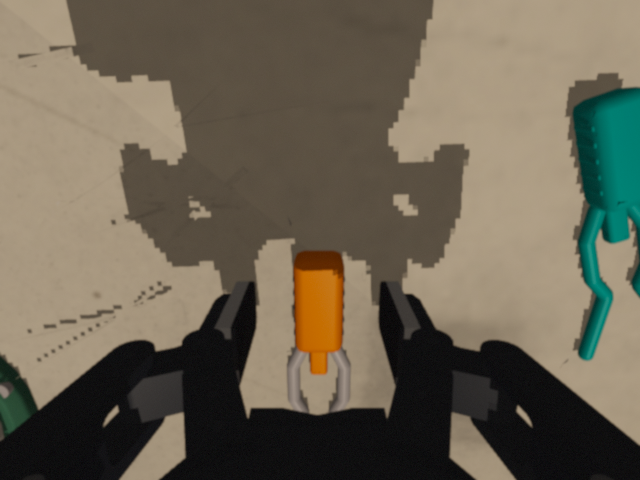

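The orange grip sits centred between the pads, spanning (295–342, 252–350). I close on it.

```bash
python3 -m jog '[{"grip":0.5,"xyz":[0,-0.001,0.0015],"dr":[0,0,0]},{"grip":0.9,"xyz":[0,-0.001,0.0015],"dr":[0,0,0]},{"grip":1,"xyz":[0,-0.001,0.0015],"dr":[0,0,0]},{"grip":1,"xyz":[0,-0.001,0.0015],"dr":[0,0,0]},{"grip":1,"xyz":[0,-0.001,0.0015],"dr":[0,0,0]},{"grip":1,"xyz":[0,-0.001,0.0015],"dr":[0,0,0]},{"grip":1,"xyz":[0,-0.001,0.0015],"dr":[0,0,0]},{"grip":1,"xyz":[0,-0.001,0.0015],"dr":[0,0,0]}]' 80
```

```text
time: 3.28
eef_pos: [0.4834, -0.0593, 0.003]
tcp_rot: [0.728, 0.685, 0.0, 0.001]
contact_force: [-2.0, 0.4, 5.9]
opening: 0.21
```

```bash
python3 -m jog '[{"grip":1,"xyz":[0,0,-0.02],"dr":[0,0,0]},{"grip":1,"xyz":[0,0,-0.05],"dr":[0,0,0]},{"grip":1,"xyz":[0.085,0,-0.08],"dr":[0,0,0.12]},{"grip":1,"xyz":[0.085,0,-0.08],"dr":[0,0,0.24]},{"grip":1,"xyz":[-0.085,0,-0.08],"dr":[0,0,0.36]},{"grip":1,"xyz":[-0.085,0,-0.08],"dr":[0,0,0.48]},{"grip":1,"xyz":[-0.085,0,-0.08],"dr":[0,0,0.60]},{"grip":1,"xyz":[-0.085,0,-0.08],"dr":[0,0,0.72]},{"grip":1,"xyz":[-0.085,0,-0.08],"dr":[0,0,0.84]},{"grip":1,"xyz":[-0.085,0,-0.08],"dr":[0,0,0.96]},{"grip":1,"xyz":[-0.085,0,-0.08],"dr":[0,0,0.988]},{"grip":1,"xyz":[-0.085,0,-0.08],"dr":[0,0,0.988]}]' 80
python3 - <<'E'
from h import *
s=ctrl.get_state();R=Ro.from_quat(s["tcp_rot"]).as_matrix();print(R.round(3),s["qpos"])
np.savez("pics/w3.npz",p=s["eef_pos"],q=s["tcp_rot"])
cv2.imwrite("pics/w3.png",ctrl.read_camera("wrist")[:,:,::-1])
cv2.imwrite("pics/t3.png",ctrl.read_camera("top")[:,:,::-1])
cv2.imwrite("pics/s3.png",ctrl.read_camera("scene")[:,:,::-1])
E
```

```text
time: 4.28
eef_pos: [0.4771, -0.1442, 0.0816]
tcp_rot: [0.966, 0.257, -0.0, -0.0]
contact_force: [-0.4, -0.0, -0.9]
opening: 0.213
[[ 0.867  0.498 -0.   ]
 [ 0.498 -0.867  0.   ]
 [ 0.    -0.    -1.   ]] [-4.97342984e-01  7.98679193e-02  2.11443417e+00  2.54468491e-05
  9.47321026e-01 -1.01813390e+00]
```

View pics/w3.png

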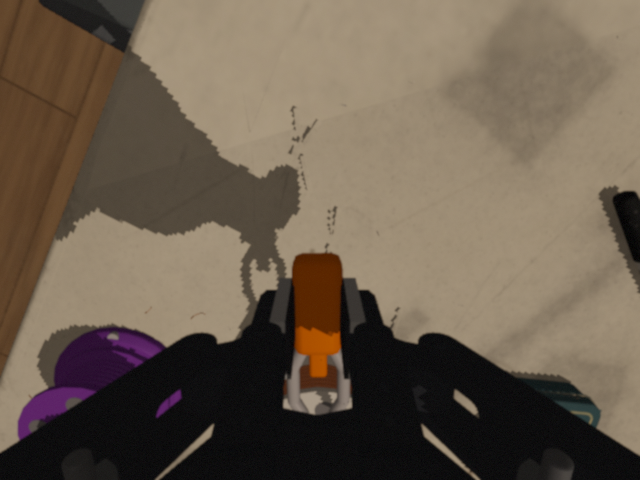

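View pics/s3.png

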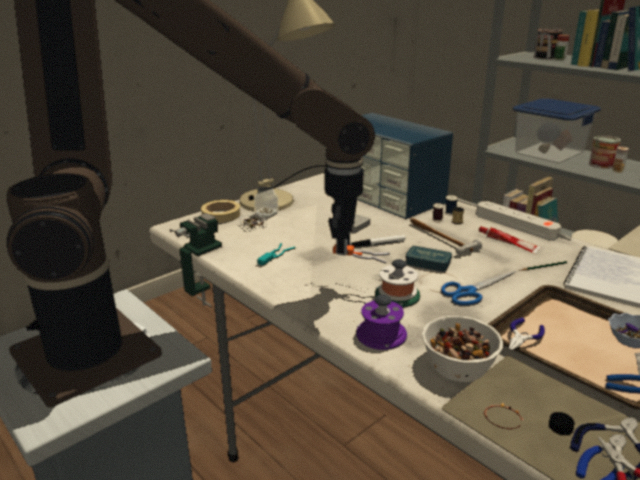

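View pics/t3.png

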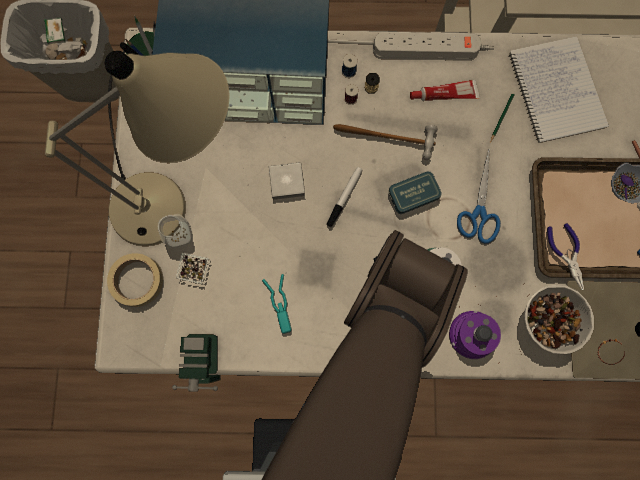

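```bash
python3 - <<'E'
from h import *
z=np.load("pics/w3.npz");s=dict(eef_pos=z["p"],tcp_rot=z["q"]);R=Ro.from_quat(z["q"]).as_matrix();S=cam("scene")
im=cv2.imread("pics/s3.png");x0,y0=320,225
out=cv2.resize(im[y0:y0+75,x0:x0+100],None,fx=8,fy=8,interpolation=2)
def dot(X,c):
    p=(proj(S,X)-[x0,y0])*8+3.5;cv2.circle(out,tuple(int(v) for v in p),3,c,-1)
g=z["p"].copy();g[2]-=.003; d=R[:,1];e=R[:,0]
for sx in(-1,1): dot(g+d*.089+sx*e*.019+[0,0,.003],(0,255,0)); dot(g+d*.062+sx*e*.0075+[0,0,.003],(255,255,0))
for x in(.021,-.021): dot(g+d*x+[0,0,.016],(255,0,0))
dot([.5335,-.241,.0785],(0,0,255));dot([.5335,-.241,.06],(0,0,255));dot([.5335,-.241,.05],(0,255,255))
cv2.imwrite("pics/s3z.png",out)
W=cam("wrist",s);im=cv2.imread("pics/w3.png")
x0,y0=240,240
out=cv2.resize(im[y0:y0+190,x0:x0+160],None,fx=3,fy=3,interpolation=2)
for X,c in((g+d*.021+[0,0,.016],(255,0,0)),(g-d*.021+[0,0,.014],(255,0,0)),(g+d*.0385+[0,0,.01],(0,255,0))):
    p=(proj(W,X)-[x0,y0])*3+1;cv2.circle(out,tuple(int(v) for v in p),3,c,-1)
cv2.imwrite("pics/w3z.png",out)
E
```

```text
(no output)
```

View pics/s3z.png

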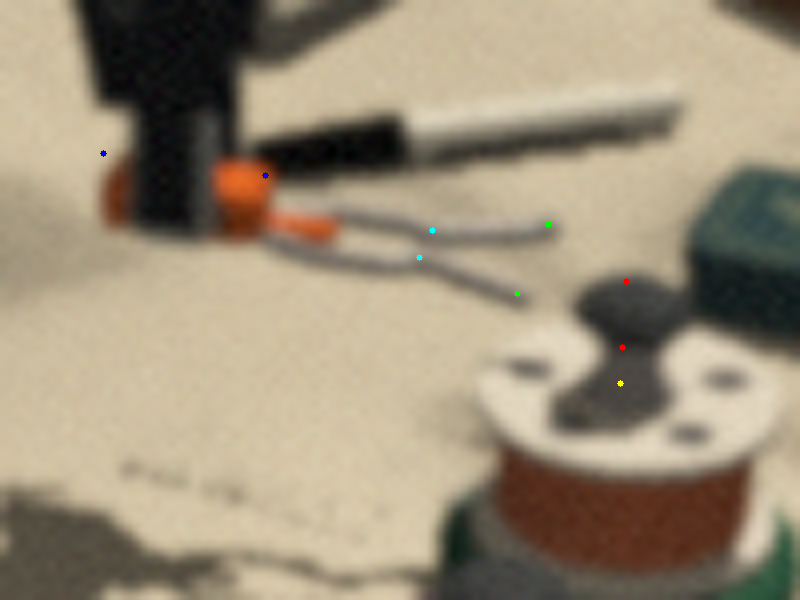

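View pics/w3z.png

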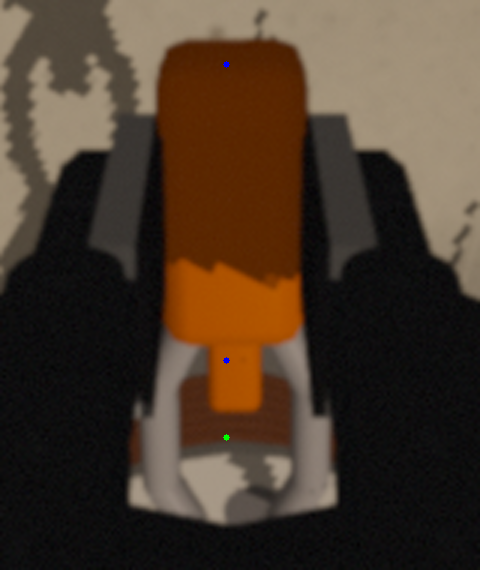

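The scene overlay shows the clip level in the hand, with the leg tips within about 1 px of where they were predicted. The mouth points at the spindle with a lateral error below 1 mm. Now I lower to neck height.

```bash
python3 -m jog '[{"grip":1,"xyz":[0,0,0.012],"dr":[0,0,0]},{"grip":1,"xyz":[0,0,0.024],"dr":[0,0,0]},{"grip":1,"xyz":[0,0.005,0.024],"dr":[0,0,0]},{"grip":1,"xyz":[0,0.012,0.024],"dr":[0,0,0]},{"grip":1,"xyz":[0,0.012,0.024],"dr":[0,0,0]},{"grip":1,"xyz":[0,0.012,0.024],"dr":[0,0,0]}]' 80
cat > look.py <<'E'
from h import *
import sys
k=sys.argv[1]
s=ctrl.get_state();R=Ro.from_quat(s["tcp_rot"]).as_matrix();p=s["eef_pos"]
v=np.array([.5335,-.241,.06])-p;print("pos",p,"spindle in tool",(R.T@v).round(4),"F tool",(R.T@s["contact_force"]).round(1),s["opening"])
im=ctrl.read_camera("scene")[:,:,::-1];x0,y0=330,225
out=cv2.resize(im[y0:y0+75,x0:x0+100],None,fx=8,fy=8,interpolation=2)
cv2.imwrite(f"pics/s{k}.png",out);cv2.imwrite(f"pics/w{k}.png",ctrl.read_camera("wrist")[:,:,::-1])
E
python3 look.py 4
```

```text
time: 4.93
eef_pos: [0.484, -0.155, 0.0578]
tcp_rot: [0.966, 0.258, 0.0, 0.0]
contact_force: [-0.8, 0.5, -1.1]
opening: 0.209
pos [ 0.48395932 -0.15495749  0.05783969] spindle in tool [ 0.0001  0.0993 -0.0021] F tool [-0.4 -0.8  1.1] 0.20875656271293427
```

View pics/s4.png

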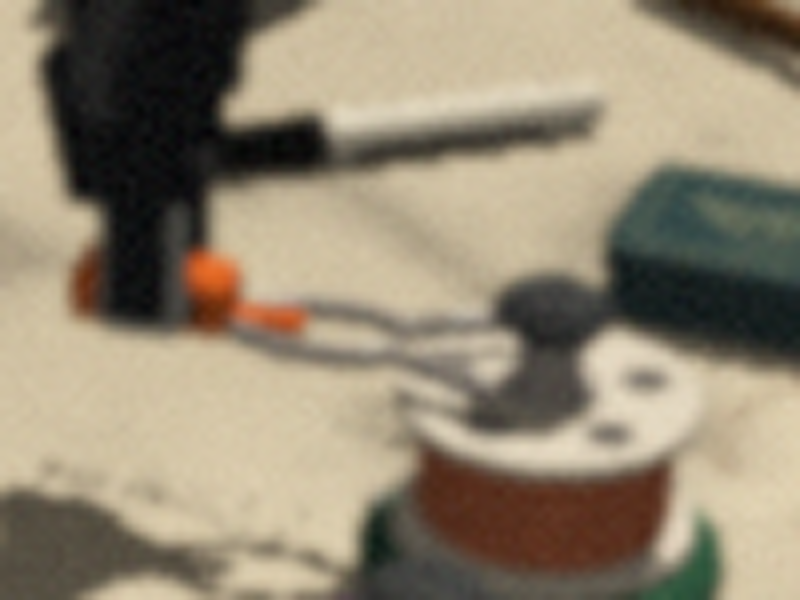

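View pics/w4.png

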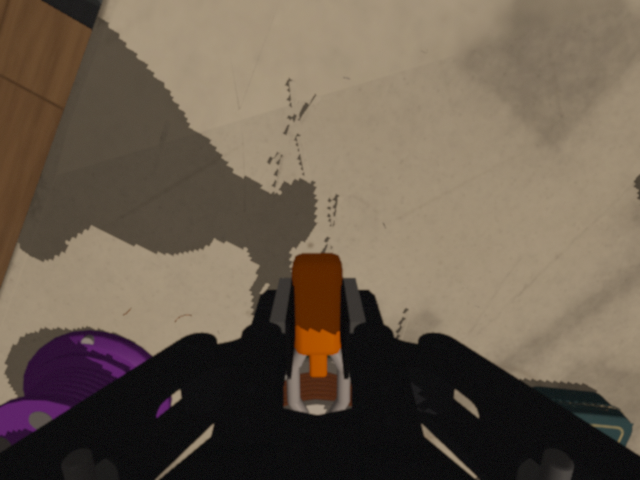

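The scene picture shows the mouth at neck height: near leg tip at (490,395), far leg tip passing behind the knob at (500,325). I advance until the bulges meet the neck.

```bash
python3 -m jog '[{"grip":1,"xyz":[0,0.008,0],"dr":[0,0,0]},{"grip":1,"xyz":[0,0.016,0],"dr":[0,0,0]},{"grip":1,"xyz":[0,0.022,0],"dr":[0,0,0]},{"grip":1,"xyz":[0,0.026,0],"dr":[0,0,0]},{"grip":1,"xyz":[0,0.026,0],"dr":[0,0,0]}]' 100
python3 look.py 5
```

```text
time: 5.45
eef_pos: [0.4968, -0.1779, 0.0578]
tcp_rot: [0.966, 0.258, 0.0, 0.0]
contact_force: [-0.3, 0.1, 0.0]
opening: 0.203
pos [ 0.49683621 -0.17791944  0.05779812] spindle in tool [ 0.0004  0.073  -0.0022] F tool [-0.2 -0.2 -0. ] 0.20264321948312222
```

View pics/s5.png

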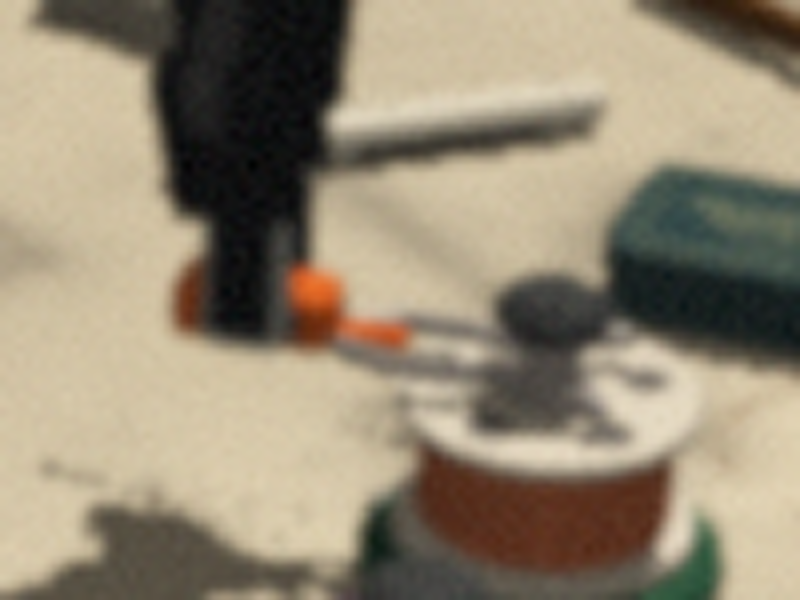

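The legs now straddle the neck, and the bulges are just short of it at about (490,370). No force yet, so I push on.

```bash
python3 -m jog '[{"grip":1,"xyz":[0,0.004,0],"dr":[0,0,0]},{"grip":1,"xyz":[0,0.008,0],"dr":[0,0,0]},{"grip":1,"xyz":[0,0.012,0],"dr":[0,0,0]}]' 100
python3 -m jog '[{"grip":1,"xyz":[0,0.004,0],"dr":[0,0,0]},{"grip":1,"xyz":[0,0.007,0],"dr":[0,0,0]},{"grip":1,"xyz":[0,0.009,0],"dr":[0,0,0]},{"grip":1,"xyz":[0,0.009,0],"dr":[0,0,0]}]' 100
python3 look.py 6
```

```text
time: 5.8
eef_pos: [0.4993, -0.1838, 0.0558]
tcp_rot: [0.966, 0.258, -0.003, -0.005]
contact_force: [-6.3, 12.1, 2.7]
opening: 0.199
time: 6.13
eef_pos: [0.5063, -0.1946, 0.0568]
tcp_rot: [0.966, 0.258, -0.001, -0.001]
contact_force: [-0.5, -1.2, -2.7]
opening: 0.201
pos [ 0.50625276 -0.19455894  0.05679885] spindle in tool [ 0.0004  0.0538 -0.0033] F tool [-1.1  0.8  2.7] 0.20142906656620627
```

View pics/s6.png

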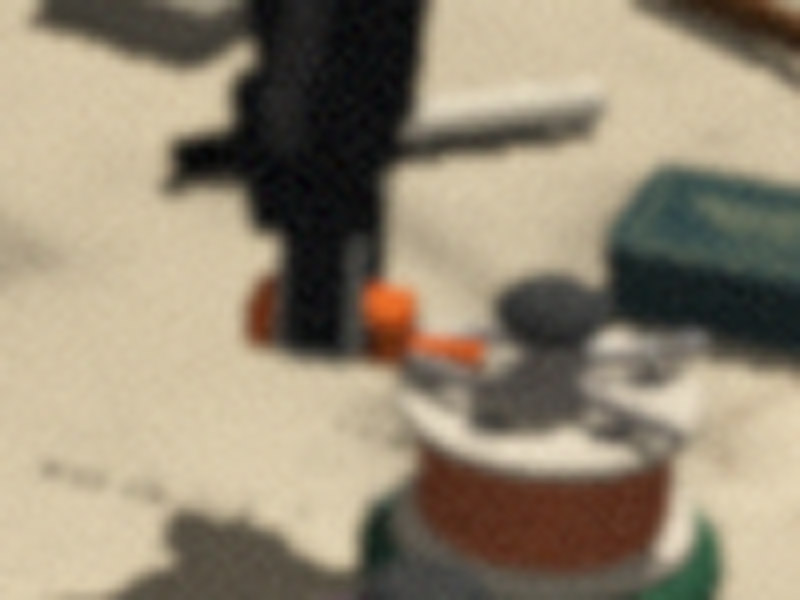

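View pics/w6.png

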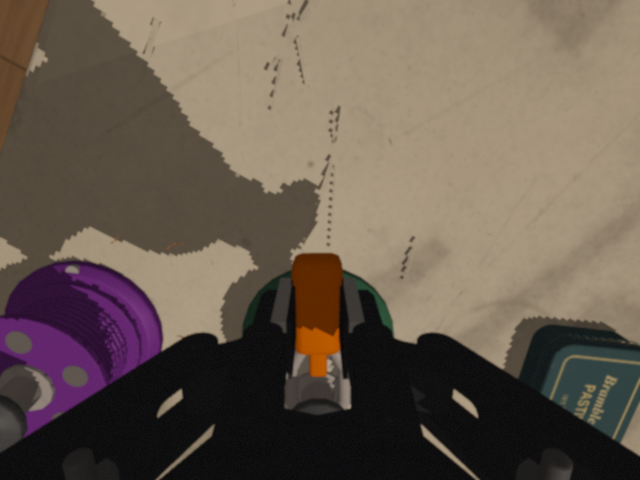

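The force rose to about 13.6 N and then fell to near 0, which is the snap. I push the last few millimetres to the tongue.

```bash
python3 -m jog '[{"grip":1,"xyz":[0,0.002,0],"dr":[0,0,0]},{"grip":1,"xyz":[0,0.004,0],"dr":[0,0,0]},{"grip":1,"xyz":[0,0.005,0],"dr":[0,0,0]},{"grip":1,"xyz":[0,0.005,0],"dr":[0,0,0]}]' 100
python3 look.py 7
```

```text
time: 6.57
eef_pos: [0.51, -0.2, 0.0581]
tcp_rot: [0.966, 0.258, 0.001, 0.001]
contact_force: [-0.1, -0.3, -0.7]
opening: 0.204
pos [ 0.50996867 -0.20002016  0.05813061] spindle in tool [-0.      0.0473 -0.0018] F tool [-0.2  0.2  0.7] 0.2039924014046931
```

View pics/s7.png

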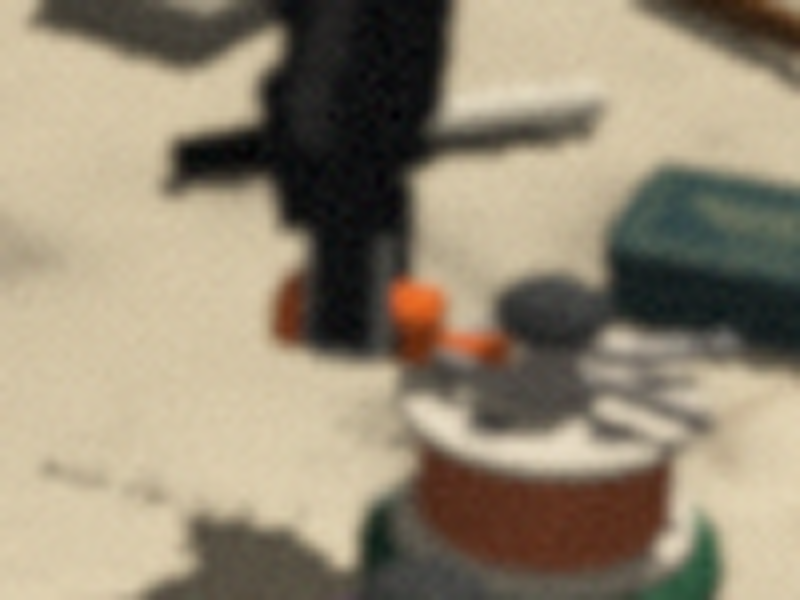

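The clip is in its play: no force, with the seat within 2 mm of the axis. I lower it onto the shoulder and let go.

```bash
python3 -m jog '[{"grip":1,"xyz":[0,-0.001,0.001],"dr":[0,0,0]},{"grip":1,"xyz":[0,-0.001,0.0025],"dr":[0,0,0]},{"grip":1,"xyz":[0,-0.001,0.0025],"dr":[0,0,0]}]' 20
python3 -m jog '[{"grip":0.75,"xyz":[0,0,0],"dr":[0,0,0]},{"grip":0.6,"xyz":[0,0,0],"dr":[0,0,0]},{"grip":0.5,"xyz":[0,0,0],"dr":[0,0,0]},{"grip":0.5,"xyz":[0,0,0],"dr":[0,0,0]},{"grip":0.5,"xyz":[0,0,0],"dr":[0,0,0]}]' 20
python3 look.py 8
```

```text
time: 6.92
eef_pos: [0.5088, -0.1984, 0.0551]
tcp_rot: [0.966, 0.258, 0.0, 0.0]
contact_force: [0.1, 0.9, 1.3]
opening: 0.203
time: 7.33
eef_pos: [0.5088, -0.1985, 0.0551]
tcp_rot: [0.966, 0.258, 0.0, 0.0]
contact_force: [-0.5, -0.2, -0.7]
opening: 0.506
pos [ 0.50876173 -0.19849753  0.05509625] spindle in tool [ 0.0003  0.0492 -0.0049] F tool [-0.5 -0.   0.7] 0.5064878243105799
```

View pics/w8.png

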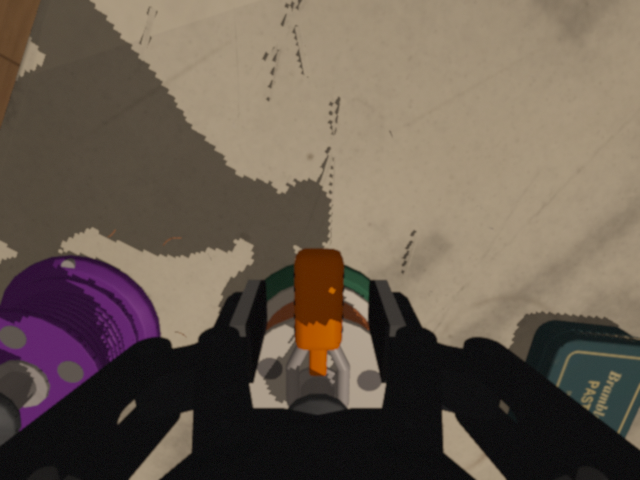

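View pics/s8.png

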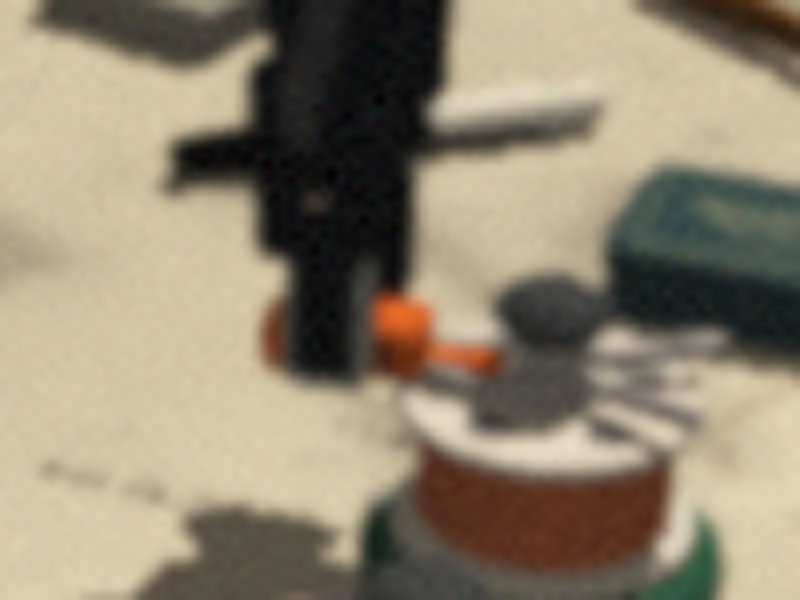

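The fingers are clear of the grip on both sides: grip at columns 297–342, pads at 255 and 380. The clip stays on the neck. I rise straight up and back off.

```bash
python3 -m jog '[{"grip":0.4,"xyz":[0,0,-0.02],"dr":[0,0,0]},{"grip":0.4,"xyz":[0,0,-0.05],"dr":[0,0,0]},{"grip":0.4,"xyz":[0,0,-0.09],"dr":[0,0,0]},{"grip":0.4,"xyz":[0,0,-0.13],"dr":[0,0,0]},{"grip":0.4,"xyz":[0,-0.04,-0.15],"dr":[0,0,0]},{"grip":0.4,"xyz":[0,-0.08,-0.15],"dr":[0,0,0]},{"grip":0.4,"xyz":[0,-0.12,-0.15],"dr":[0,0,0]},{"grip":0.4,"xyz":[0,-0.16,-0.15],"dr":[0,0,0]},{"grip":0.4,"xyz":[0,-0.2,-0.15],"dr":[0,0,0]},{"grip":0.4,"xyz":[0,-0.2,-0.15],"dr":[0,0,0]},{"grip":0.4,"xyz":[0,-0.2,-0.15],"dr":[0,0,0]}]'
python3 - <<'E'
from h import *
print(ctrl.get_state()["contact_force"])
t=ctrl.read_camera("top")[:,:,::-1];s=ctrl.read_camera("scene")[:,:,::-1]
a=cv2.resize(t[230:310,390:490],(400,320),interpolation=2);b=cv2.resize(s[230:310,340:440],(400,320),interpolation=2)
cv2.imwrite("pics/end.png",np.hstack([a,b]));cv2.imwrite("pics/endt.png",t)
E
```

```text
time: 8.35
eef_pos: [0.4083, -0.0238, 0.2051]
tcp_rot: [0.966, 0.26, 0.0, 0.0]
contact_force: [0.3, -0.1, 0.8]
opening: 0.6
[ 0.31674386 -0.12882387  0.77676083]
```

View pics/end.png

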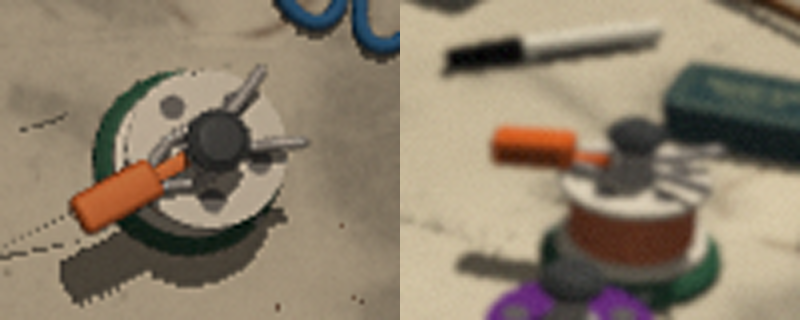

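View pics/endt.png

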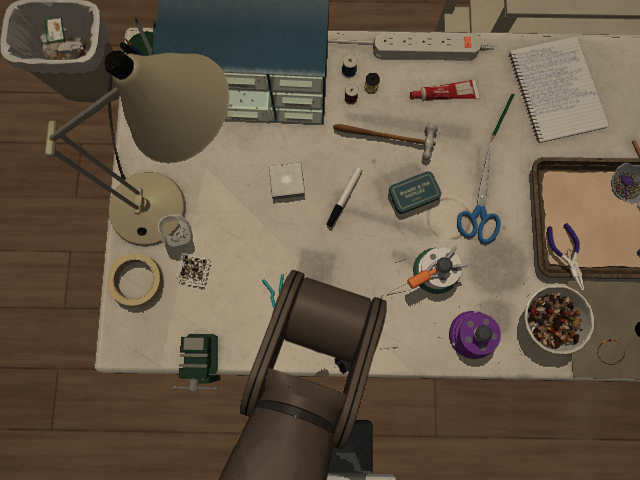

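The end pictures show the clip level on the neck with its grip at top-view pixel (419,279). Both legs emerge beyond the knob. The block (287,181) and the marker (345,197) have not moved. One number to check, then I hand in.

```bash
python3 - <<'E'
from h import *
a=cv2.imread("pics/endt.png");b=cv2.imread("pics/top0.png")
C=cam("top");m=cv2.inRange(cv2.cvtColor(a,cv2.COLOR_BGR2HSV),(3,150,100),(16,255,255));ok=np.zeros_like(m);ok[255:300,395:450]=1
ys,xs=np.where((m>0)&(ok>0));g=ray(C,(390+117/4,230+197/4),.068);k=ray(C,(390+218/4,230+139/4),.0785)
print("grip-neck dist",np.hypot(*(g-k)[:2]),g,k)
print("block/marker change",cv2.absdiff(a,b)[150:235,260:375].max())
print(ctrl.get_state()["time"]);ctrl.sign_off()
E
```

```text
grip-neck dist 0.05174117949965776 [ 0.50659126 -0.19686543  0.068     ] [ 0.5325816  -0.24160526  0.0785    ]
block/marker change 16
8.45
the job is handed in; nothing more can be done
```

The clip is locked on the spindle's neck and the job is handed in, with the robot's clock at about 8.5 s of the 42 s. I took the clip by its orange grip, turned it to face the green-based spindle and pushed it on level. I then lowered it onto the shoulder, let go and moved the arm away.

- **Snap:** the push force peaked at about 13.6 N and then dropped to nearly zero. I did not tug back on the clip to test it.
- **Seating:** in the final pictures the clip sits level, with both legs shut past the neck. The grip is about 51.7 mm from the neck axis, against 49 mm nominal. That is at the edge of the clip's ±2.5 mm play and within measuring error.
- **Other objects:** the steel block and marker have not moved; their image region changed only at noise level.
- **Disagreement:** the scene camera's rough spindle position was 6 to 12 mm off from the top and wrist cameras. I used the latter two, which agreed to about 2 mm.

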